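Index the sample carousel and read the yellow tube

ROBOT

A 7-joint arm with a two-finger parallel gripper is mounted at the origin on the work surface. World frame = base frame: x ahead of the robot, y to its left, z up, the work surface at z = 0. Lengths are in m, angles in rad, forces in N, time in s.
With the tool pointing down it reaches from about 0.4 to 0.875 m from the base axis. Payload 19.3 kg.
Tool frame: the origin (TCP) lies at the very end of the fingers, on their centre line; the grasp point (between the pads) lies 19 mm behind it; z points along the fingers, y is the line along which they close (so a half turn about z gives the same grasp; the last joint's range is limited). The gripper opens to 85 mm and grips with 20 to 120 N. Pads are 22 mm wide; open, the fingers measure 114 mm over their backs; the gripper's body (76 mm by 85 mm) begins 54 mm behind the grasp point. The pads swing forward as they close: fully open they stand 13 mm farther back than shut.
Start: joints at [-1.418, 0.521, -0.036, 1.599, 0.021, 1.021, -0.113], TCP at [0.138, 0.61, 0.231] pointing down, gripper open.
Joint ranges: [-2.91, 2.91], [-0.3, 2.13], [-1.5, 1.42], [0.17, 2.43], [-1.26, 4.41], [0.16, 1.93], [-2.52, 2.52]. Speed limits (rad/s): [1.89, 1.89, 2.39, 2.39, 3.01, 3.01, 3.01].

INTERFACE

Orientations are given as [roll, pitch, yaw] about the fixed x, y, z axes, in that order (R = Rz(yaw) Ry(pitch) Rx(roll)).
In Python, from workcell import bot gives the robot as it stands.
- The arm moves only by the tool jog_arm, never from a script. Its argument "motion" is a list of rows, each a list of 5 numbers: the shift along the tool's x, y, z scaled (see below), then the turn about the tool's z scaled (see below), then the opening, from 0 (shut) to 1 (fully open). A call has 1 to 12 rows; each row shifts and turns the commanded pose from where the row before left it, along the tool's axes as they then stand; what a row does not reach is not made up. The controller multiplies each number of a shift by 30 mm and each number of a turn by 0.08 rad. A row lasts 1/10 s, in which the tool goes at most 50 mm and 8.59 degrees, less where a joint would pass 70% of its speed; a pose out of reach is approached as far as the arm can. A call with a number of a shift or a turn outside -1 to 1 is refused whole. A call with a gripper value outside its range is refused whole. The fingers move at their own pace and stop on an object; "newtons" is the grip in N (left out, the last holds). Time passes only in rows, so rows that do not move let the fingers close. It gives the time, the measured TCP pose, the force, the opening and the grip force at its end, in the units of the state.
- bot.observe(): the state, without advancing time (a new reading comes with each control period).
- bot.grab_frame(name): name is "scene" or "top"; returns a dict with "pixels" (384x512x3 uint8, red, green, blue), "fovy" (degrees; the focal length in pixels is half the picture's height over the tangent of half this angle, whatever the lens; pixels are square), "cx", "cy" (the principal point, pixels), "rvec" (rotation vector, rad) and "tvec" (3), from world to camera coordinates, as OpenCV has them. Camera axes: x right, y down, z forward; pixel columns grow to the right and rows downward; lengths in m; the calibration is good to about 2 mm. A picture is of the moment at which its call begins. There is no depth.
- bot.job_done(): hands the job in; it is judged then, once.
The state is a dict: "clock": time; "qpos": joint angles; "qd": joint speeds; "joint_efforts": joint torques, N m; "position": TCP position; "tool_rot": TCP orientation; "force": force on the tool from outside, world axes, zero at the start; "moment": the same for the moment, N m; "grip_width": finger opening in m; "finger_force": force on a finger pad.
Only numpy, scipy, OpenCV 4.12 (cv2) and the standard library are available. Lean on these libraries where they do the work, as an engineer would, in place of code of your own. Each camera call takes 0.05 s, during which the arm holds its last target. There are 200 camera calls.

TASK

With a fingertip, push on a spoke of the blue star handle to turn the carousel until the tube with the yellow cap stands centred in front of the reader's window (within about 5 mm), and only then press the green button on the reader fully down and let it come up again. Push only the handle and the button: lift no tube out of its pocket, and leave the tub, the bottle and the rack where they stand.

Things in the scene. Friction and masses are not known exactly. Their poses are not given: they have to be found in the camera images.
- carousel: Fixed tube carousel: grey round foot 170 mm wide, with a white reader block. Origin: on the wheel's vertical axis, at the work surface. x points from the axis to the reader, z up. The block spans x 92 to 185 mm, y -37 to 37 mm, 90 mm high; its black window (20 mm wide) faces the wheel; a green stripe on its top marks the window's centre line (y = 0).
- rotor: The turning wheel on the carousel. Origin: on its vertical axis, 20 mm above the surface; z up; x turns with the wheel. It turns either way without stops, with light friction (about 1 N at a spoke's end), and stays where it is left. Five tube pockets on a circle of 50 mm radius lie at k x 72 degrees (k = 0 to 4) from its x axis; the five spokes at 36 degrees + k x 72 degrees.
- hub_top (a point): Top centre of the blue star handle, on the wheel's axis, 143 mm above the surface. The handle sits above the tubes: a hub 40 mm wide and five flat upright radial spokes, 7 mm thick, reaching 95 mm from the axis, from 118 to 140 mm above the surface, each midway between two tubes.
- read_spot (a point): The reading place: where a tube's foot stands when it is centred on the reader's window, 50 mm from the wheel's axis towards the reader, 30 mm above the surface.
- read_button (a joint): Travel of the round green push button (28 mm wide) on top of the reader, m: 0 up, 0.006 fully down; it springs back. Fully down takes about 4 N. It counts as pressed beyond 0.004.
- read_button_top (a point): Centre of the green button's top face, 152 mm from the wheel's axis, on the reader's centre line.
- tube_yellow: The sample to read: loose blood tube with a yellow cap, 13 mm wide (cap 16 mm), 75 mm long, upright in one of the five pockets (which one varies), with about 1 mm play. Origin: centre of its foot, about 30 mm above the surface; its top at 105 mm. The white tubular pocket hides it up to 78 mm above the surface.
- tube_red1: Loose blood tube with a red cap in another pocket of the wheel; same size and origin as the yellow one.
- tube_red2: Loose blood tube with a red cap in another pocket of the wheel; same size and origin as the yellow one.
- tube_red3: Loose blood tube with a red cap in another pocket of the wheel; same size and origin as the yellow one.
- tube_red4: Loose blood tube with a red cap in another pocket of the wheel; same size and origin as the yellow one.
- sharps_tub: Bystander, loose: yellow sharps tub with a red top, 90 mm wide, 107 mm high. Origin: centre of its underside.
- spray: Bystander, loose: white round bottle with a green label, 48 mm wide, 125 mm high. Origin: centre of its underside.
- tube_rack: Bystander, loose: white rack full of red and purple capped tubes, 44 x 100 mm, 78 mm high (one solid piece). Origin: centre of its underside.

How it is judged:
By the outcome, as a careful person would: the job done as asked, in the order asked, and still so for the second after the job is handed in, with the robot touching nothing.
It also fails if it takes over 48 s, if anything falls off the work surface, if the arm or the gripper's body presses on something with over 40 N, if the wrist force passes 120 N, or if a joint passes its speed limit or range.

## Working session

There is one attempt and no reset: what is moved stays moved. The work goes in short steps, Python scripts to look and compute and a tool call to move; the robot and the scene stay as the last step left them, time stands still between calls to the robot, and variables do not carry over. Pictures are saved under pics/ and viewed, at most 10 in all, crops included, and the job is handed in when it is done.

Besides the shell and the picture viewer there is one more tool, called after "Emit:" by a JSON object that holds its "method" and its "body", one argument or row to a line. jog_arm: Moves the arm, as the interface text tells. Shifts and turns lie within -1 to 1; 1 stands for 30 mm of shift or 0.08 rad of turn. Its arguments: {"type":"object","properties":{"motion":{"type":"array","items":{"type":"array","items":{"type":"number"}}},"newtons":{"type":"number"}},"required":["motion"]}

```bash
mkdir -p pics
cat > h.py <<'E'
import numpy as np,cv2
from workcell import bot
def grab(n,save=None):
    f=bot.grab_frame(n); im=np.array(f["pixels"])
    if save: cv2.imwrite(f"pics/{save}.png",im[:,:,::-1])
    return f,im
def ray(f,u,v,z):
    fl=f["pixels"].shape[0]/2/np.tan(np.radians(f["fovy"])/2)
    R,_=cv2.Rodrigues(np.array(f["rvec"],float)); t=np.array(f["tvec"],float).ravel()
    d=R.T@np.array([(u-f["cx"])/fl,(v-f["cy"])/fl,1]); c=-R.T@t
    return c+d*(z-c[2])/d[2]
def blobs(im,lo,hi,amin=15):
    hsv=cv2.cvtColor(im,cv2.COLOR_RGB2HSV)
    m=cv2.inRange(hsv,np.array(lo),np.array(hi))
    n,l,s,c=cv2.connectedComponentsWithStats(m)
    return [(s[i,4],c[i],s[i,:4]) for i in range(1,n) if s[i,4]>=amin],l
E
python3 - <<'E'
from h import *
for n in("top","scene"):
    f,im=grab(n,n+"0")
    for nm,lo,hi in(("blue",(100,120,60),(130,255,255)),("green",(45,100,50),(85,255,255)),("yellow",(20,120,100),(35,255,255))):
        for a,c,b in blobs(im,lo,hi)[0]: print(n,nm,a,c.round(1),b)
    print({k:f[k] for k in f if k!="pixels"})
print(bot.observe())
E
```

```text
top blue 198 [156.5  79.5] [152  46  10  67]
top blue 1241 [284.8 225.9] [232 180 107 102]
top green 173 [338.8 163.3] [332 156  15  15]
top green 36 [321.6 183.7] [317 178  11  12]
top yellow 853 [210.3 143.9] [187 117  48  47]
top yellow 63 [299.9 250.7] [296 247   9   9]
{'fovy': 42.37140730580256, 'cx': 256.14607820190116, 'cy': 194.06316996634146, 'rvec': array([ 2.14380466, -2.12213956,  0.20521274]), 'tvec': array([0.00424411, 0.60165384, 0.88056849])}
scene blue 681 [467.6  42.8] [430  31  60  28]
scene blue 464 [446.7  58.8] [428  46  46  23]
scene blue 3135 [467.5 136.4] [422 108  90  55]
scene blue 1256 [224.9 164.1] [181 139  84  50]
scene blue 190 [170.5 242.5] [161 234  20  18]
scene blue 168 [404.8 302.8] [387 269  35  65]
scene green 144 [179.  211.2] [172 206  16  12]
scene green 355 [246.8 263.7] [235 254  25  19]
scene yellow 1571 [310.2 244. ] [287 211  49  58]
{'fovy': 47.41707905614698, 'cx': 251.000846507723, 'cy': 187.8459761890845, 'rvec': array([ 1.74109377,  1.45115919, -0.79407575]), 'tvec': array([-0.11020333, -0.23494065,  1.40443646])}
{'clock': 0.1, 'qpos': array([-1.41822071,  0.52195188, -0.03635717,  1.59993621,  0.02123046,
        1.02109169, -0.11277133]), 'qd': array([ 0.0005132 , -0.00073261, -0.002826  , -0.00084327, -0.00091169,
       -0.0012832 ,  0.00109372]), 'joint_efforts': array([ 3.83948180e-03, -9.28479052e+01,  1.98427118e+00, -3.70536268e+01,
        1.81522162e-02,  5.23421084e-03, -5.72549061e-05]), 'position': array([0.13804479, 0.60926387, 0.23078983]), 'tool_rot': array([-3.14059476e+00,  8.03852614e-05,  2.91887622e+00]), 'force': array([ 0.20896737,  1.03675132, -0.51127353]), 'moment': array([ 0.02473028, -0.05316972,  0.00155743]), 'finger_force': 0.0, 'grip_width': 0.0853310036839921}
```

View pics/top0.png

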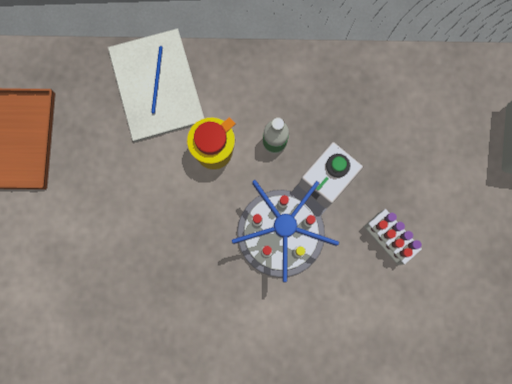

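View pics/scene0.png

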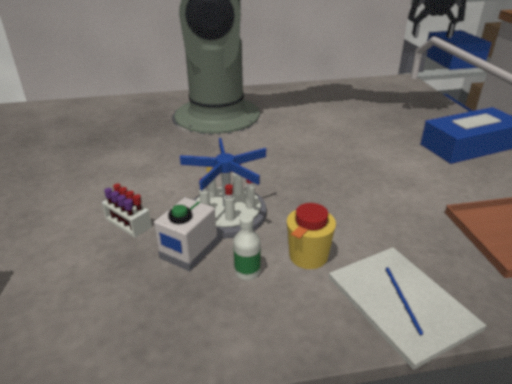

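The top view shows the star hub at (285,226), the yellow cap at (300,251), and the green button at (339,163). The bottle is at (277,135), the tub at (211,142) and the rack at (395,237).

```bash
cat >> h.py <<'E'
def P(f):
    fl=f["pixels"].shape[0]/2/np.tan(np.radians(f["fovy"])/2)
    R,_=cv2.Rodrigues(np.array(f["rvec"],float)); 
    return np.array([[fl,0,f["cx"]],[0,fl,f["cy"]],[0,0,1]])@np.c_[R,np.array(f["tvec"],float).ravel()]
def spokes(f,im,hub,z=.14):
    b,l=blobs(im,(100,120,60),(130,255,255),100)
    hsv=cv2.cvtColor(im,cv2.COLOR_RGB2HSV)
    m=cv2.inRange(hsv,np.array((100,120,60)),np.array((130,255,255)))
    v,u=np.nonzero(m); p=np.array([ray(f,a,c,z)[:2] for a,c in zip(u,v)])-hub
    r=np.hypot(*p.T); k=(r>.045)&(r<.1); a=np.arctan2(p[k,1],p[k,0])
    return np.degrees(np.angle(np.exp(5j*a).mean()))/5, np.abs(np.exp(5j*a).mean())
E
python3 - <<'E'
from h import *
ft,it=grab("top"); fs,is_=grab("scene")
X=cv2.triangulatePoints(P(ft),P(fs),np.array([338.8,163.3]),np.array([179.,211.2]));X=(X[:3]/X[3]).ravel();print("button tri",X)
# hub: circle distance transform
hsv=cv2.cvtColor(it,cv2.COLOR_RGB2HSV);m=cv2.inRange(hsv,np.array((100,120,60)),np.array((130,255,255)));m[:150]=0
d=cv2.distanceTransform(m,cv2.DIST_L2,5);v,u=np.nonzero(d>d.max()*.8);print(d.max(),u.mean(),v.mean())
hub=ray(ft,u.mean(),v.mean(),.143);print("hub",hub)
B=ray(ft,338.8,163.3,X[2]);print("button",B,np.linalg.norm((B-hub)[:2]))
g=ray(ft,321.6,183.7,.09);print("stripe",g)
y=ray(ft,299.9,250.7,.105);print("yellow",y,np.linalg.norm((y-hub)[:2]))
A=lambda q:np.degrees(np.arctan2(*(q-hub)[1::-1]))
print("ang btn,stripe,yellow",A(B),A(g),A(y))
print("spokes",spokes(ft,it,hub[:2]))
for n,p in(("tub",(211,138,.107)),("spray",(278,124,.125)),("rack",(395,237,.078))): print(n,ray(ft,*p))
for i in range(5):
    pass
E
```

```text
button tri [ 0.65066353 -0.13677735  0.10470366]
10.984499 285.1 225.05
hub [ 0.53288258 -0.03792629  0.143     ]
button [ 0.65059812 -0.13794472  0.10470366] 0.15446888189187355
stripe [ 0.61562228 -0.10840304  0.09      ]
yellow [ 0.49258473 -0.06645011  0.105     ] 0.049371295267964695
ang btn,stripe,yellow -40.353293014388846 -40.42398676234833 -144.70818740879466
spokes (np.float64(35.47288305162465), np.float64(0.9892450382586995))
tub [0.69436002 0.09375925 0.107     ]
spray [ 0.71648623 -0.02676387  0.125     ]
rack [ 0.52086214 -0.24225223  0.078     ]
```

Emit:
{"method": "jog_arm", "body": {
  "motion": [
    [-0.5,-0.5,0,0,0],
    [-0.96,-1,0,0,0],
    [-0.96,-1,0,0,0],
    [-0.96,-1,0,0,0],
    [-0.96,-1,0,0,0],
    [-0.96,-1,0,0,0],
    [-0.96,-1,0,0,0],
    [-0.96,-1,0,0,0],
    [-0.96,-1,0,0,0],
    [-0.96,-1,0,0,0],
    [-0.96,-1,0,0,0],
    [0,0,0,0,0]
  ]
}}

```text
clock: 1.4
position: [0.3661, 0.2311, 0.2314]
tool_rot: [-3.141, 0.001, 2.913]
force: [-0.9, 0.9, -0.2]
grip_width: -0.0003
finger_force: 0.0
```

Emit:
{"method": "jog_arm", "body": {
  "motion": [
    [-0.96,-1,0,0,0],
    [-0.96,-1,0,0,0],
    [-0.96,-1,0,0,0],
    [-0.96,-1,0,0,0],
    [-0.96,-1,0,0,0],
    [-0.96,-1,0,0,0],
    [-0.96,-1,0,0,0],
    [-0.96,-1,0,0,0],
    [-0.5,-0.5,0,0,0],
    [0,0,0,0,0]
  ]
}}

```text
clock: 2.4
position: [0.5478, -0.0704, 0.231]
tool_rot: [-3.14, 0.0, 2.915]
force: [-1.0, -0.3, 0.3]
grip_width: -0.0002
finger_force: 0.0
```

Emit:
{"method": "jog_arm", "body": {
  "motion": [
    [0,0,0,1,0],
    [0,0,0,1,0],
    [0,0,0,1,0],
    [0,0,0,1,0],
    [0,0,0,1,0],
    [0,0,0,1,0],
    [0,0,0,1,0],
    [0,0,0,1,0],
    [0,0,0,1,0],
    [0,0,0,1,0],
    [0,0,0,1,0],
    [0,0,0,1,0]
  ]
}}

```text
clock: 3.6
position: [0.5467, -0.0665, 0.2312]
tool_rot: [-3.141, -0.001, 1.956]
force: [-1.0, -0.4, 0.8]
grip_width: -0.0001
finger_force: 0.0
```

Emit:
{"method": "jog_arm", "body": {
  "motion": [
    [0,0,0,1,0],
    [0,0,0,1,0],
    [0,0,0,1,0],
    [0,0,0,1,0],
    [0,0,0,1,0],
    [0,0,0,1,0],
    [0,0,0,1,0],
    [0,0,0,1,0],
    [0,0,0,1,0],
    [0,0,0,1,0],
    [0,0,0,1,0],
    [0,0,0,1,0]
  ]
}}

```text
clock: 4.8
position: [0.5467, -0.0664, 0.2312]
tool_rot: [-3.141, -0.0, 0.996]
force: [0.3, 0.6, -1.1]
grip_width: -0.0003
finger_force: 0.0
```

Emit:
{"method": "jog_arm", "body": {
  "motion": [
    [0,0,0,1,0],
    [0,0,0,1,0],
    [0,0,0,1,0],
    [0,0,0,1,0],
    [0,0,0,0.5,0],
    [0,0,0,0,0],
    [0,0,0,0,0]
  ]
}}

```text
clock: 5.5
position: [0.5468, -0.0669, 0.2312]
tool_rot: [-3.141, 0.0, 0.641]
force: [0.4, -0.3, 0.7]
grip_width: 0.0002
finger_force: 0.0
```

Emit:
{"method": "jog_arm", "body": {
  "motion": [
    [-0.34,0.7,0,0,0],
    [0,0.69,0,0,0],
    [0,0,0,-0.9,0],
    [0,0,0,-0.9,0],
    [0,0,0,-0.9,0],
    [0,0,0,-0.9,0],
    [0,0,0.5,0,0],
    [0,0,0.5,0,0],
    [0,0,0,0,0],
    [0,0,0,0,0]
  ]
}}

```text
clock: 6.5
position: [0.5634, -0.1072, 0.2007]
tool_rot: [-3.141, 0.001, 0.926]
force: [0.1, -0.0, 0.6]
grip_width: 0.0001
finger_force: 0.0
```

```bash
cat > rel.py <<'E'
from h import *
o=bot.observe();p=np.array(o["position"]);psi=o["tool_rot"][2];hub=np.array([.5329,-.0379])
d=p[:2]-hub
print("pos",p.round(4),"psi",np.degrees(psi).round(1),"tool-frame rel hub mm x,y",(1e3*(d@[np.cos(psi),np.sin(psi)])).round(1),(1e3*(d@[np.sin(psi),-np.cos(psi)])).round(1),"F",o["force"].round(1),"q7",o["qpos"][6].round(2),"t",o["clock"])
E
python3 rel.py; python3 -c "
from h import *
f,im=grab('top','t1')
cv2.imwrite('pics/t1c.png',cv2.resize(im[120:300,190:430,::-1],None,fx=3,fy=3))"
```

```text
pos [ 0.5634 -0.1072  0.2007] psi 53.0 tool-frame rel hub mm x,y -37.1 66.0 F [ 0.1 -0.   0.6] q7 -0.12 t 6.5
```

View pics/t1c.png

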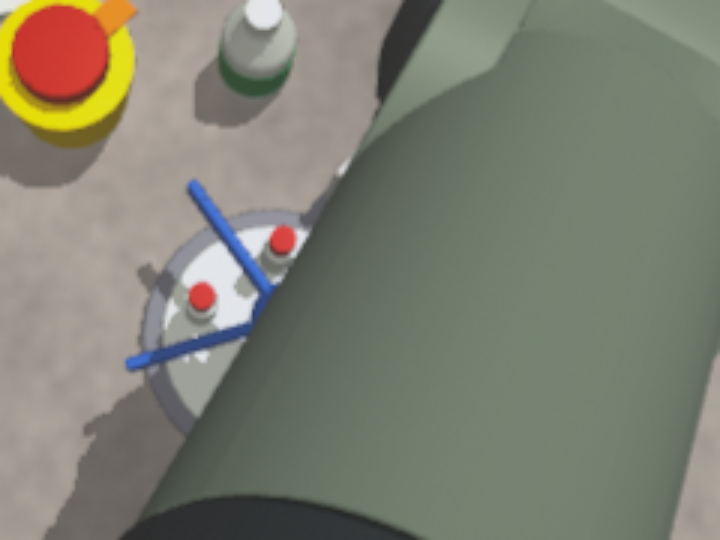

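The arm covers part of the wheel, but the two spokes still visible haven't moved. I'll lower the tip and move up to the spoke.

Emit:
{"method": "jog_arm", "body": {
  "motion": [
    [0,0,0.6,0,0],
    [0,0,0.6,0,0],
    [0,0.1,0.6,0,0],
    [0,0.1,0.6,0,0],
    [0,0.1,0.1,0,0],
    [0.2,0,0,0,0],
    [0.2,0,0,0,0],
    [0.2,0,0,0,0],
    [0,0,0,0,0],
    [0,0,0,0,0]
  ]
}}

```text
clock: 7.55
position: [0.5818, -0.0979, 0.1266]
tool_rot: [3.141, -0.0, 0.927]
force: [-0.1, -0.6, -0.1]
grip_width: -0.0002
finger_force: 0.0
```

```bash
python3 rel.py
```

```text
pos [ 0.5818 -0.0979  0.1266] psi 53.1 tool-frame rel hub mm x,y -18.6 75.1 F [-0.1 -0.6 -0.1] q7 -0.08 t 7.55
```

Emit:
{"method": "jog_arm", "body": {
  "motion": [
    [0.14,0,0,0,0],
    [0.2,0.03,0,-1,0],
    [0.2,0.03,0,-1,0],
    [0.2,0.03,0,-1,0],
    [0.2,0.03,0,-1,0],
    [0.2,0.03,0,-1,0],
    [0.2,0.03,0,-1,0],
    [0.2,0.03,0,-1,0],
    [0.2,0.03,0,-1,0],
    [0.2,0.03,0,-1,0],
    [0.2,0.03,0,-1,0],
    [0,0,0,0,0]
  ]
}}

```text
clock: 8.75
position: [0.6092, -0.0404, 0.1264]
tool_rot: [3.141, -0.0, 1.729]
force: [-0.5, -0.7, 0.2]
grip_width: 0.0001
finger_force: 0.0
```

```bash
python3 rel.py
python3 - <<'E'
from h import *
f,im=grab('scene','s1')
cv2.imwrite('pics/s1c.png',cv2.resize(im[90:290,90:350,::-1],None,fx=3,fy=3))
E
```

```text
pos [ 0.6092 -0.0404  0.1264] psi 99.1 tool-frame rel hub mm x,y -14.5 74.9 F [-0.5 -0.7  0.2] q7 0.45 t 8.75
```

View pics/s1c.png

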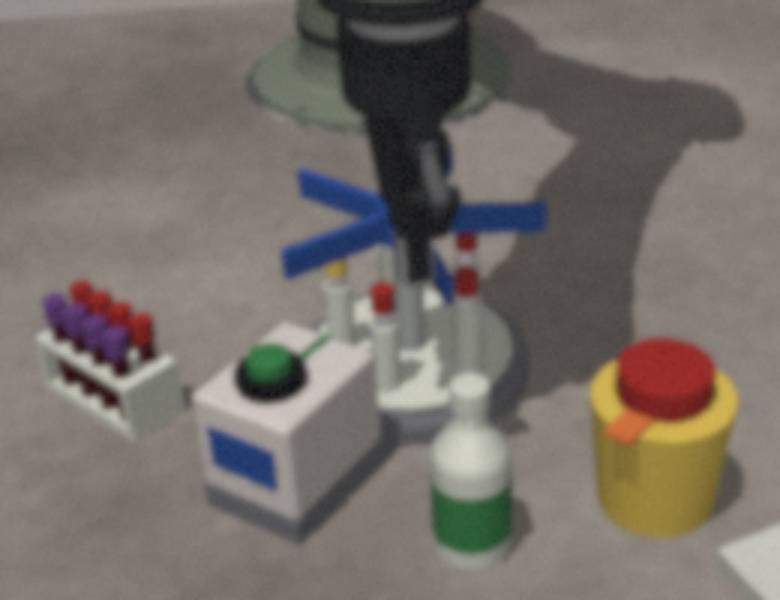

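The wheel is turning. The yellow cap shows at about (202,180) in the full frame, to the left of the reader. I'll estimate its angle to check the contact offset.

```bash
cat > yel.py <<'E'
from h import *
hub=np.array([.5329,-.0379])
for n in("scene","top"):
    f,im=grab(n)
    hsv=cv2.cvtColor(im,cv2.COLOR_RGB2HSV)
    for a,c,b in blobs(im,(18,110,80),(36,255,255),6)[0]:
        q=ray(f,*c,.102)[:2]-hub
        if np.hypot(*q)<.08: print(n,"yellow",a,c.round(1),b,"r",np.hypot(*q).round(4),"ang",np.degrees(np.arctan2(q[1],q[0])).round(1))
E
python3 yel.py
```

```text
scene yellow 21 [201.6 179.2] [199 177   6   5] r 0.0497 ang -75.2
```

Emit:
{"method": "jog_arm", "body": {
  "motion": [
    [0.1,0.015,0,-0.5,0],
    [0.1,0.015,0,-0.5,0],
    [0.1,0.015,0,-0.5,0],
    [0.1,0.015,0,-0.5,0],
    [0.1,0.015,0,-0.5,0],
    [0.1,0.015,0,-0.5,0],
    [0.1,0.015,0,-0.5,0],
    [0.1,0.015,0,-0.5,0],
    [0,0,0,0,0],
    [0,0,0,0,0]
  ]
}}

```text
clock: 9.9
position: [0.6053, -0.0172, 0.1263]
tool_rot: [-3.141, -0.0, 2.046]
force: [0.3, 0.2, 0.4]
grip_width: -0.0002
finger_force: 0.0
```

```bash
python3 rel.py; python3 yel.py
```

```text
pos [ 0.6053 -0.0172  0.1263] psi 117.2 tool-frame rel hub mm x,y -14.8 73.8 F [0.3 0.2 0.4] q7 0.67 t 9.9
```

```bash
cat > sp.py <<'E'
from h import *
hub=np.array([.5329,-.0379])
f,im=grab("top")
a,c=spokes(f,im,hub);print("spokes",[round((a+72*k+180)%360-180,1) for k in range(5)],round(c,3))
E
python3 sp.py
python3 - <<'E'
from h import *
f,im=grab('scene')
cv2.imwrite('pics/s2c.png',cv2.resize(im[120:260,150:310,::-1],None,fx=4,fy=4))
E
```

```text
spokes [np.float64(nan), np.float64(nan), np.float64(nan), np.float64(nan), np.float64(nan)] nanh.py:27: RuntimeWarning: Mean of empty slice.
  return np.degrees(np.angle(np.exp(5j*a).mean()))/5, np.abs(np.exp(5j*a).mean())
  ret = ret.dtype.type(ret / rcount)
```

View pics/s2c.png

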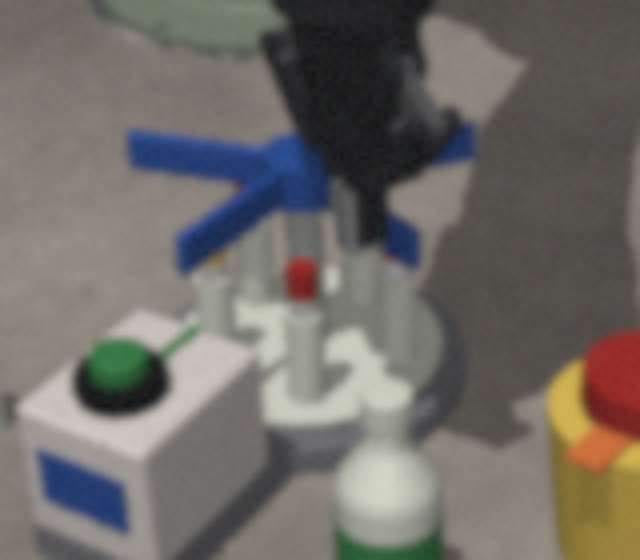

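The yellow cap is mostly behind a spoke, at about (204,185). Spoke ends show at about (196,181), (182.5,157.5) and (254,181).

```bash
cat > spe.py <<'E'
import sys
from h import *
hub=np.array([.5329,-.0379]);f,im=grab("scene")
for a in sys.argv[1:]:
    u,v,z=map(float,a.split(","));q=ray(f,u,v,z)[:2]-hub;print(a,"r",np.hypot(*q).round(4),"ang",np.degrees(np.arctan2(q[1],q[0])).round(1))
E
python3 spe.py 195,183.5,.129 182.5,157.5,.129 254.5,181,.129 204,185,.103
```

```text
195,183.5,.129 r 0.0935 ang -42.5
182.5,157.5,.129 r 0.0895 ang -114.0
254.5,181,.129 r 0.0948 ang 30.7
204,185,.103 r 0.0582 ang -50.9
```

Emit:
{"method": "jog_arm", "body": {
  "motion": [
    [0.1,0.02,0,-0.5,0],
    [0.1,0.02,0,-0.5,0],
    [0.1,0.02,0,-0.5,0],
    [0.1,0.02,0,-0.5,0],
    [0.1,0.02,0,-0.5,0],
    [0.1,0.02,0,-0.5,0],
    [0.1,0.02,0,-0.5,0],
    [0.1,0.02,0,-0.5,0],
    [0.1,0.02,0,-0.4,0],
    [0.06,0.01,0,-0.3,0],
    [0.04,0.01,0,-0.2,0],
    [0,0,0,0,0]
  ]
}}

```text
clock: 11.35
position: [0.5919, 0.0102, 0.1263]
tool_rot: [3.142, -0.0, 2.439]
force: [-0.6, -0.8, -0.6]
grip_width: 0.0002
finger_force: 0.0
```

```bash
python3 rel.py; python3 yel.py
python3 - <<'E'
from h import *
f,im=grab('scene')
cv2.imwrite('pics/s3c.png',cv2.resize(im[120:260,150:310,::-1],None,fx=4,fy=4))
E
```

```text
pos [0.5919 0.0102 0.1263] psi 139.8 tool-frame rel hub mm x,y -14.0 74.8 F [-0.6 -0.8 -0.6] q7 0.93 t 11.35
scene yellow 60 [206.3 185.2] [203 181   7  10] r 0.0548 ang -47.8
```

View pics/s3c.png

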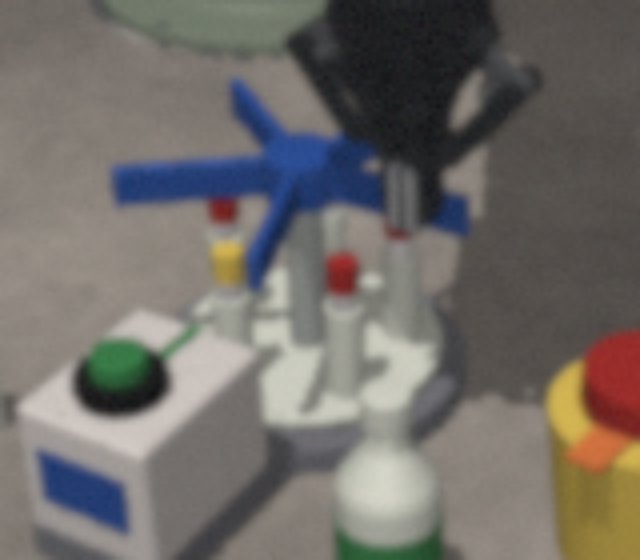

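The yellow cap is at about (206,185), near the green stripe. Spoke ends show at about (213.5,185), (179,166) and (266,174).

```bash
python3 spe.py 213.5,186.5,.129 179,166,.129 266.5,174,.129 206.3,185.2,.098 206.5,181.5,.105
```

```text
213.5,186.5,.129 r 0.0909 ang -19.3
179,166,.129 r 0.0903 ang -91.7
266.5,174,.129 r 0.0974 ang 51.3
206.3,185.2,.098 r 0.0506 ang -52.9
206.5,181.5,.105 r 0.0482 ang -54.7
```

Emit:
{"method": "jog_arm", "body": {
  "motion": [
    [0.08,0.01,0,-0.4,0],
    [0.08,0.01,0,-0.4,0],
    [0.08,0.01,0,-0.4,0],
    [0.08,0.01,0,-0.4,0],
    [0.08,0.01,0,-0.4,0],
    [0.06,0.01,0,-0.3,0],
    [0.06,0.01,0,-0.3,0],
    [0.04,0.01,0,-0.2,0],
    [0.02,0,0,-0.1,0],
    [0,0,0,0,0],
    [-0.2,0,0,0,0],
    [-0.3,0,0,0,0]
  ]
}}

```text
clock: 12.75
position: [0.5927, 0.0149, 0.1264]
tool_rot: [-3.141, -0.0, 2.671]
force: [-0.4, 0.4, 0.1]
grip_width: -0.0005
finger_force: 0.0
```

```bash
python3 rel.py; python3 yel.py; python3 sp.py
```

```text
pos [0.5927 0.0149 0.1264] psi 153.0 tool-frame rel hub mm x,y -29.4 74.1 F [-0.4  0.4  0.1] q7 1.11 t 12.75
scene yellow 63 [210.7 187.2] [207 183   8  10] r 0.0562 ang -35.8
spokes [np.float64(-6.9), np.float64(65.1), np.float64(137.1), np.float64(-150.9), np.float64(-78.9)] 0.992
```

Emit:
{"method": "jog_arm", "body": {
  "motion": [
    [-0.1,0,0,0,0],
    [0,0,-0.7,0,0],
    [0,0,-1,0,0],
    [0,0,-1,0,0],
    [0,0.5,-0.5,0,0],
    [0,1,0,0,0],
    [0,1,0,0,0],
    [0,1,0,0,0],
    [0,1,0,0,0],
    [0,1,0,0,0],
    [0,0.7,0,0,0],
    [0,0,0,0,0]
  ]
}}

```text
clock: 14.1
position: [0.6796, 0.1828, 0.2214]
tool_rot: [3.141, -0.001, 2.674]
force: [-0.7, -0.4, -0.6]
grip_width: 0.0002
finger_force: 0.0
```

```bash
python3 rel.py; python3 yel.py; python3 sp.py
python3 - <<'E'
from h import *
f,im=grab('top')
cv2.imwrite('pics/t2c.png',cv2.resize(im[120:300,190:430,::-1],None,fx=3,fy=3))
E
```

```text
pos [0.6796 0.1828 0.2214] psi 153.2 tool-frame rel hub mm x,y -31.5 263.2 F [-0.7 -0.4 -0.6] q7 0.86 t 14.1
scene yellow 63 [210.7 187.2] [207 183   8  10] r 0.0562 ang -35.8
top yellow 65 [302.8 207. ] [299 203   9   9] r 0.0509 ang -42.7
spokes [np.float64(-7.1), np.float64(64.9), np.float64(136.9), np.float64(-151.1), np.float64(-79.1)] 0.99
```

View pics/t2c.png

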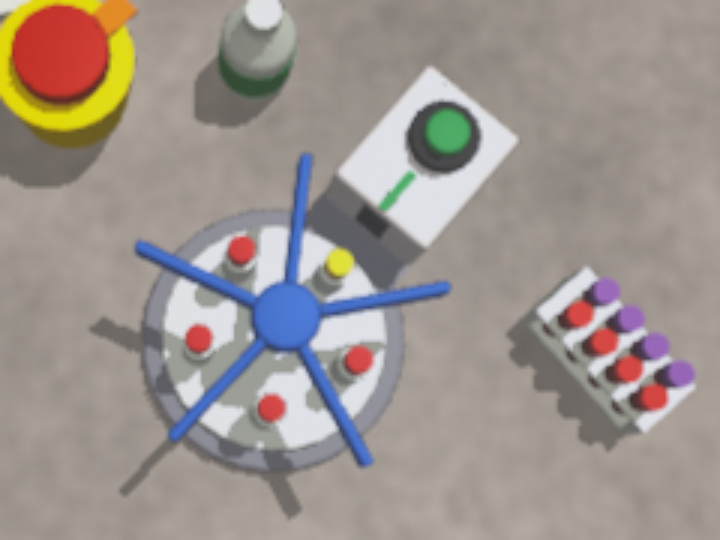

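The carousel is clear to see now. The yellow cap at (303,207) is at -42.7°, against the reader at -40.4°, so about 2 mm short. I'll give the same spoke a gentle nudge of about 2.4°.

Emit:
{"method": "jog_arm", "body": {
  "motion": [
    [0,-1,0,0,0],
    [0,-1,0,0,0],
    [0,-1,0,0,0],
    [0,-1,0,0,0],
    [0,-1,0,0,0],
    [0,-0.9,0,0,0],
    [0,-0.37,0,0,0],
    [0,0,0.8,0,0],
    [0,0,0.8,0,0],
    [0,0,0.8,0,0],
    [0,0,0.77,0,0],
    [0,0,0,0,0]
  ]
}}

```text
clock: 15.5
position: [0.5926, 0.0117, 0.1249]
tool_rot: [-3.139, -0.003, 2.671]
force: [-0.5, 0.8, 0.4]
grip_width: -0.0001
finger_force: 0.0
```

```bash
python3 rel.py; python3 yel.py
```

```text
pos [0.5926 0.0117 0.1249] psi 153.0 tool-frame rel hub mm x,y -30.7 71.3 F [-0.5  0.8  0.4] q7 1.12 t 15.5
scene yellow 63 [210.7 187.2] [207 183   8  10] r 0.0562 ang -35.8
```

Emit:
{"method": "jog_arm", "body": {
  "motion": [
    [0.2,0.1,0,0,0],
    [0.15,0,0,0,0],
    [0.1,0,0,0,0],
    [0.07,0,0,0,0],
    [0.07,0,0,0,0],
    [0.06,0,0,0,0],
    [0,0,0,0,0],
    [0,0,0,0,0]
  ]
}}

```text
clock: 16.4
position: [0.5781, 0.0233, 0.1272]
tool_rot: [-3.142, -0.0, 2.671]
force: [0.1, 1.2, 1.0]
grip_width: 0.0003
finger_force: 0.0
```

```bash
python3 rel.py; python3 yel.py; python3 sp.py
```

```text
pos [0.5781 0.0233 0.1272] psi 153.0 tool-frame rel hub mm x,y -12.5 75.0 F [0.1 1.2 1. ] q7 1.09 t 16.4
scene yellow 64 [211.1 187.4] [208 183   7  10] r 0.0566 ang -34.6
spokes [np.float64(-5.5), np.float64(66.5), np.float64(138.5), np.float64(-149.5), np.float64(-77.5)] 0.989
```

Emit:
{"method": "jog_arm", "body": {
  "motion": [
    [-0.3,0,0,0,0],
    [-0.3,0,0,0,0],
    [0,0,-0.6,0,0],
    [0,0,-1,0,0],
    [0,0,-0.8,0,0],
    [-0.6,-0.58,0,0,0],
    [-0.8,-0.75,0,0,0],
    [-0.8,-0.75,0,0,0],
    [-0.8,-0.75,0,0,0],
    [-0.6,-0.55,0,0,0],
    [-0.33,-0.3,0,0,0],
    [0,0,0,0,0]
  ]
}}

```text
clock: 17.75
position: [0.6494, -0.1388, 0.1989]
tool_rot: [-3.141, 0.0, 2.668]
force: [0.6, -0.1, -0.0]
grip_width: 0.0
finger_force: 0.0
```

```bash
python3 rel.py; python3 yel.py;python3 sp.py
```

```text
pos [ 0.6494 -0.1388  0.1989] psi 152.9 tool-frame rel hub mm x,y -149.7 -36.7 F [ 0.6 -0.1 -0. ] q7 1.34 t 17.75
scene yellow 56 [211.2 187.7] [208 183   7  10] r 0.0575 ang -33.9
top yellow 67 [302.  206.9] [298 203   9   9] r 0.0502 ang -41.4
spokes [np.float64(-5.8), np.float64(66.2), np.float64(138.2), np.float64(-149.8), np.float64(-77.8)] 0.991
```

Emit:
{"method": "jog_arm", "body": {
  "motion": [
    [0,0.05,0.8,0,0],
    [0,0,0.8,0,0],
    [0,0,0.7,0,0],
    [0,0,0.4,0,0],
    [0,0,0.2,0,0],
    [0,0,0.1,0,0],
    [0,0,0.1,0,0],
    [0,0,0,0,0]
  ]
}}

```text
clock: 18.7
position: [0.6502, -0.1351, 0.1067]
tool_rot: [3.141, 0.001, 2.671]
force: [-1.7, 2.4, 3.2]
grip_width: 0.0001
finger_force: 1.8
```

Emit:
{"method": "jog_arm", "body": {
  "motion": [
    [0,0,0.07,0,0],
    [0,0,0.07,0,0],
    [0,0,0,0,0]
  ]
}}

```text
clock: 19.0
position: [0.6505, -0.1352, 0.1053]
tool_rot: [3.14, 0.002, 2.671]
force: [-14.9, 6.5, 42.7]
grip_width: 0.0
finger_force: 21.1
```

Run:
```python
from h import *
f,im=grab('scene')
for a,c,b in blobs(im,(45,100,50),(85,255,255))[0]: print(a,c.round(1),b)
cv2.imwrite('pics/s4c.png',cv2.resize(im[170:270,140:240,::-1],None,fx=6,fy=6))
```

```text
65 [179.3 214.1] [171 209  17   9]
345 [246.7 263.8] [235 255  25  18]
```

View pics/s4c.png

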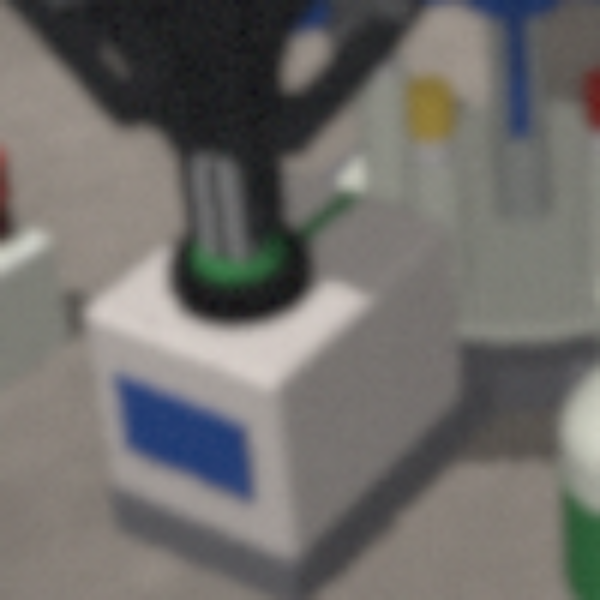

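The fingertip sits on the green cap. The cap's top face has dropped about 3 px and its side is no longer visible, so it is fully down. I'll release, rise and move clear.

Emit:
{"method": "jog_arm", "body": {
  "motion": [
    [0,0,-0.2,0,0],
    [0,0,-0.4,0,0],
    [0,0,-1,0,0],
    [0,0,-1,0,0],
    [0,0,-1,0,0],
    [-0.5,-0.5,-0.5,0,0],
    [-0.8,-0.8,0,0,0],
    [-0.8,-0.8,0,0,0],
    [0,0,0,0,0],
    [0,0,0,0,0]
  ]
}}

```text
clock: 20.05
position: [0.6771, -0.221, 0.2251]
tool_rot: [-3.141, -0.0, 2.669]
force: [-0.3, 0.9, -1.2]
grip_width: 0.0002
finger_force: 0.0
```

```bash
python3 rel.py; python3 yel.py;python3 sp.py
python3 - <<'E'
from h import *
for n in("scene","top"):
    f,im=grab(n)
    for a,c,b in blobs(im,(45,100,50),(85,255,255))[0]: print(n,a,c.round(1),b)
E
```

```text
pos [ 0.6771 -0.221   0.2251] psi 152.9 tool-frame rel hub mm x,y -211.7 -97.5 F [-0.3  0.9 -1.2] q7 1.45 t 20.05
scene yellow 61 [211.2 187.4] [208 183   7  10] r 0.0563 ang -34.5
top yellow 66 [302.  206.8] [298 203   9   9] r 0.0502 ang -41.2
spokes [np.float64(-5.8), np.float64(66.2), np.float64(138.2), np.float64(-149.8), np.float64(-77.8)] 0.989
scene 139 [179.1 211.3] [172 206  15  12]
scene 349 [246.8 263.8] [235 255  25  18]
top 157 [338.8 163.6] [332 157  15  14]
top 28 [321.9 183.3] [317 178  11  12]
```

The button is back up, the yellow tube is within about 1 mm of centre, and the bottle's label hasn't moved.

```bash
python3 -c "
from workcell import bot
print(bot.job_done())"
```

```text
the job is handed in; nothing more can be done
None
```

The yellow tube stands about 1 mm from the reader's centre line; only then was the green button pressed fully down (judged from the picture and a 43 N wrist force). It came back up, and I handed the job in at about 20 s.

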